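# Put the model-making tools back on their shadow tiles

### The arm

A 6-joint arm with a two-finger parallel gripper is mounted at the origin on the work surface. World frame = base frame: x ahead of the robot, y to its left, z up, the work surface at z = 0. Lengths are in m, angles in rad, forces in N, time in s.
With the tool pointing down it reaches from about 0.275 to 0.85 m from the base axis. Payload 5.2 kg.
Tool frame: the origin (TCP) lies between the finger pads; the fingertips stand r.tips_ahead ahead of it and the grasp point (between the pads) lies 2 mm behind it (r.tips_ahead is the distance from the TCP to the fingertips, in m); x points along the fingers, y is the direction in which the jaws open and shut, and the axes are right-handed (so a half turn about x gives the same grasp; the last joint's range is limited). The gripper opens to 85 mm and grips with 20 to 120 N. Pads are 22 mm wide; open, the fingers measure 114 mm over their backs; the gripper's body (76 mm by 85 mm) begins 54 mm behind the grasp point. The pads swing forward as they close: fully open they stand 13 mm farther back than shut.
Start: joints at [0.938, 0.259, 1.535, -0, 1.348, -0.203], TCP at [0.229, 0.5, 0.248] pointing down, gripper open.
Joint ranges: [-3.14, 3.14], [-0.91, 2.08], [0.19, 2.58], [-1.22, 4.36], [0.22, 2.71], [-3.12, 3.12]. Speed limits (rad/s): [2.57, 2.57, 3.14, 3.14, 3.14, 3.14].

### API

Orientations are given as a 3x3 rotation matrix whose columns are the frame's x, y, z axes.
In Python, from plant import r gives the robot as it stands. The module is installed in compiled form; this text tells all that it offers.
- The arm moves only by the tool carry_out, never from a script. Its argument "increments" is a list of rows, each a list of 3 entries, a list of its own where there are three numbers: the closure, from -1 (fully open) to 1 (shut), then the shift along the world's x, y, z in m, then the turn about the world's z in rad. In form: [[claw, [x, y, z], turn], ...]. A call has 1 to 8 rows; each row shifts and turns the commanded pose from where the row before left it; what a row does not reach is not made up. A row lasts 1/8 s, in which the tool goes at most 62.5 mm and 10.7 degrees, less where a joint would pass 70% of its speed; a pose out of reach is approached as far as the arm can. A call with a gripper value outside its range is refused whole. The fingers move at their own pace and stop on an object; "force" is the grip in N (left out, the last holds). Time passes only in rows, so rows that do not move let the fingers close. It gives the time, the measured TCP pose, the force and the opening at its end, in the units of the state.
- r.get_state(): the state, without advancing time (a new reading comes with each control period).
- r.grab_frame(name): name is "scene" or "top"; returns the picture (384x512x3 uint8, red, green, blue); there is no depth.
- r.get_calibration(name): a dict with "intrinsics" (3x3 intrinsics, pixels), "extrinsics" (4x4, takes a point from world to camera coordinates). Camera axes: x right, y up, looking along -z (the intrinsics and any distortion apply to the point x, -y, -z); pixel columns grow to the right and rows downward; lengths in m; the calibration is good to about 2 mm. A picture is of the moment at which its call begins. get_calibration takes no time and is no camera call.
- r.job_done(): hands the job in, once; it reports no verdict.
The state is a dict: "clock": time; "q": joint angles; "qvel": joint speeds; "effort": joint torques, N m; "tool_pos": TCP position; "orientation": TCP orientation; "ft_force": force on the tool from outside, world axes, zero at the start; "moment": the same for the moment, N m; "finger_gap": opening from 0.0 (shut) to 1.0 (fully open).
Only numpy, scipy, OpenCV 4.12 (cv2) and the standard library are available. Lean on these libraries where they do the work, as an engineer would, in place of code of your own. Each camera call takes 0.05 s, during which the arm holds its last target. There are 200 camera calls.

### The job

The class is over: put the large cutter, the small cutter, the stapler and the roll of tape back, each lying the way it lies now (not turned over) on the plywood tile engraved with its own life-size outline, covering the outline and with its nose pointing the same way as the outline's. The little cardboard bracket standing among the tools has wet glue: do not shift it or knock it over.

Things in the scene. Friction and masses are not known exactly. Their poses are not given: they have to be found in the camera images.
- large_cutter_mid (a point): Large snap-off cutter lying flat, loose: yellow plastic body 111 mm long, 32 mm wide and 20 mm high with black end cap and slide, and a narrower steel nose (18 mm wide, at half height) at the other end; 150 mm long in all, about 110 g. Grip it at mid-length: solid, flat sides. x points along it to the nose, y across, z up. Point: mid-length, half-way up (10 mm above its underside).
- small_cutter_mid (a point): Small snap-off cutter of the same make and colours, lying flat, loose: body 87 mm long, 18 mm wide and 15 mm high, narrower steel nose (10 mm wide); 118 mm long in all, about 45 g. Grip it at mid-length: solid, flat sides. x points along it to the nose, y across, z up. Point: mid-length, half-way up (7.5 mm above its underside).
- stapler_mid (a point): Black stapler standing on its base, loose, 120 mm long, 50 mm high, 200 g. Base 8 mm thick, 26 mm wide, with a broad round front (38 mm wide); the cover arm, 26 mm wide, spans 30 to 50 mm above its underside: grip it at mid-length (arm and base have a gap between them). x points from hinge to broad front (nose), y across, z up. Point: mid-length, half-way up (25 mm above its underside).
- tape_mid (a point): Roll of cream tape lying flat, loose: outer diameter 56 mm, hole 26 mm, 24 mm high, about 50 g. The point is at its centre, half-way up (12 mm above its underside); z is the roll's axis. It has no nose.
- large_cutter_tile_mark (a point): Pale plywood tile, 168 x 66 x 4 mm, fixed flat on the table, engraved with the dark life-size outline of the large cutter (150 mm long, 32 mm wide, narrower pointed nose) along its middle. Point: the nose tip of the outline, on the tile's top face (4 mm above the table); x points along the outline from tail to nose, z up; the outline's middle (also the tile's) lies 75 mm back along -x.
- small_cutter_tile_mark (a point): Pale plywood tile, 168 x 66 x 4 mm, fixed flat on the table, engraved with the dark life-size outline of the small cutter (118 mm long, 18 mm wide, narrower pointed nose) along its middle. Point: the nose tip of the outline, on the tile's top face (4 mm above the table); x points along the outline from tail to nose, z up; the outline's middle (also the tile's) lies 59 mm back along -x.
- stapler_tile_mark (a point): Pale plywood tile, 168 x 66 x 4 mm, fixed flat on the table, engraved with the dark life-size outline of the stapler (120 mm long, 26 mm wide, nose: broad round end 38 mm wide) along its middle. Point: the nose tip of the outline, on the tile's top face (4 mm above the table); x points along the outline from tail to nose, z up; the outline's middle (also the tile's) lies 60 mm back along -x.
- tape_tile_mark (a point): Pale plywood tile, 168 x 66 x 4 mm, fixed flat on the table, engraved with the dark life-size outline of the roll of tape (a dark ring, 56 mm outside, 26 mm inside) along its middle. The point is the ring's centre, the middle of the tile, on its top face (4 mm above the table); x points along the tile, z up.
- bracket_mid (a point): Freshly glued brown cardboard bracket, loose and light (60 g), 56 x 56 mm in plan and 60 mm high: a square base with two upright cards forming a T. It stands among the tools and must stay where it is. The point is over the middle of its base, 30 mm above the table.
Mind the look-alikes: they are no part of the job. What is shaped like the part that bears large_cutter_mid but purple is not meant.

How it is judged:
By the outcome, as a careful person would: the job done as asked, in the order asked, and still so for the second after the job is handed in, with the robot touching nothing.
It also fails if it takes over 104 s, if anything falls off the work surface, if the arm or the gripper's body presses on something with over 40 N, if the wrist force passes 120 N, or if a joint passes its speed limit or range.

## Working session

There is one attempt and no reset: what is moved stays moved. The work goes in short steps, Python scripts to look and compute and a tool call to move; the robot and the scene stay as the last step left them, time stands still between calls to the robot, and variables do not carry over. Pictures are saved under pics/ and viewed, about 12 in all and at most 16, crops included, and the job is handed in when it is done.

Besides the shell and the picture viewer there is one more tool, called after "Emit:" as name([rows], argument=value, ...), one row to a line, values as JSON. carry_out: Moves the arm, as the interface text tells. Its arguments: {"type":"object","properties":{"increments":{"type":"array"},"force":{"type":"number"}},"required":["increments"]}

```bash
mkdir -p pics; python3 - <<'E'
from plant import r
import cv2,numpy as np
for n in("scene","top"):
    f=r.grab_frame(n); cv2.imwrite(f"pics/{n}0.png",cv2.resize(f[:,:,::-1],(800,600),interpolation=cv2.INTER_CUBIC)); np.save(f"pics/{n}0.npy",f)
    c=r.get_calibration(n); print({k:np.round(v,4).tolist() if not isinstance(v,str) else v for k,v in c.items()})
s=r.get_state(); print(s, r.tips_ahead)
E
```

```text
{'intrinsics': [[463.4188, 0.0, 247.7389], [0.0, 463.4188, 196.2565], [0.0, 0.0, 1.0]], 'extrinsics': [[-0.6888, 0.7248, -0.0162, 0.3171], [-0.4155, -0.3763, 0.8281, 0.1263], [0.5941, 0.5771, 0.5603, -1.5968], [0.0, 0.0, 0.0, 1.0]]}
{'intrinsics': [[490.9897, 0.0, 245.3232], [0.0, 490.9897, 187.721], [0.0, 0.0, 1.0]], 'extrinsics': [[0.0251, -0.9997, 0.0044, -0.034], [0.9868, 0.0254, 0.1598, -0.4531], [-0.1598, 0.0004, 0.9871, -1.2793], [0.0, 0.0, 0.0, 1.0]]}
{'clock': 0.1, 'q': array([ 9.38227246e-01,  2.59273829e-01,  1.53594708e+00,  1.74536619e-05,
        1.34800157e+00, -2.02825261e-01]), 'qvel': array([ 0.00041776, -0.00099498, -0.00034596,  0.00045167, -0.0003576 ,
       -0.00126089]), 'effort': array([ 3.60374121e-03, -4.46968746e+01, -2.91247272e+01, -2.69231587e-04,
        6.19518818e-03, -3.09427470e-06]), 'tool_pos': array([0.22887595, 0.49964045, 0.24756647]), 'orientation': array([[-9.77309201e-04,  4.16640670e-01,  9.09070733e-01],
       [-1.30440500e-03,  9.09069862e-01, -4.16641673e-01],
       [-9.99998672e-01, -1.59298415e-03, -3.44974170e-04]]), 'ft_force': array([0.52001648, 0.45727762, 1.10242241]), 'moment': array([-0.04262058,  0.0017949 , -0.00326455]), 'finger_gap': 1.0029730684328095} 0.017
```

View pics/top0.png

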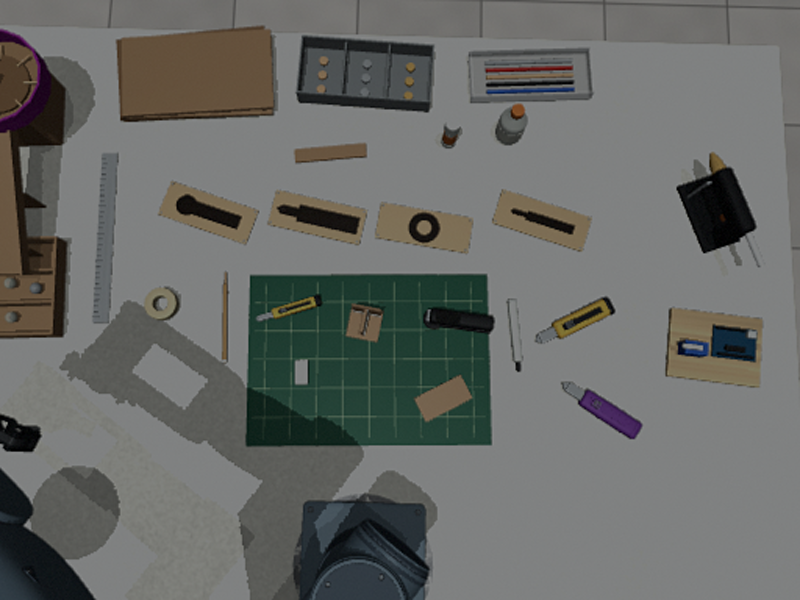

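View pics/scene0.png

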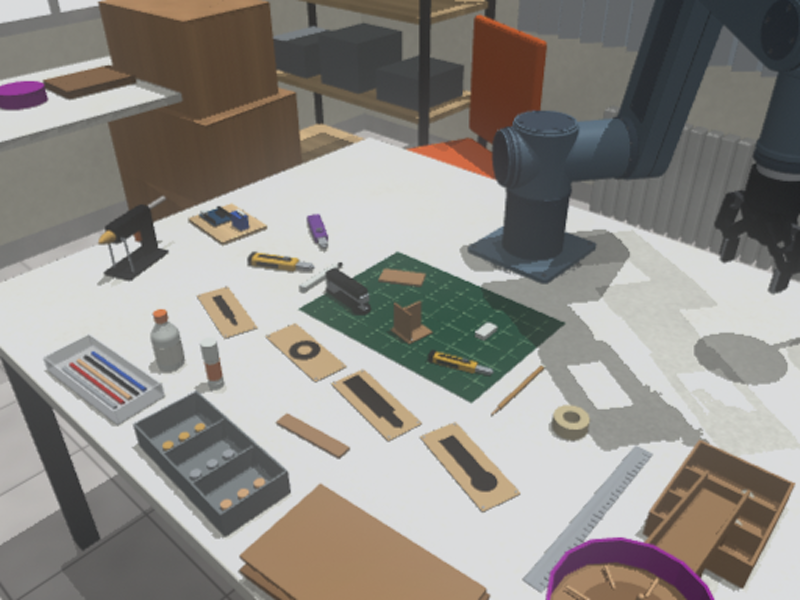

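The top view shows these tiles, with engraved noses pointing left: stapler (209,213), large cutter (318,218), tape (424,227) and small cutter (542,220). The tools are the tape at (161,303), small cutter (290,307), bracket (364,322), stapler (460,320) and yellow large cutter (575,322). The purple cutter is a decoy. Next I'll measure them.

```bash
cat > h.py <<'E'
import numpy as np,cv2
from plant import r
def cam(n="top"):
    c=r.get_calibration(n); return c["intrinsics"],c["extrinsics"]
def proj(P,n="top"):
    K,E=cam(n); p=E[:3,:3]@np.asarray(P,float).T+E[:3,3:]; p=K@np.array([p[0],-p[1],-p[2]]); return (p[:2]/p[2]).T
def back(uv,z,n="top"):
    K,E=cam(n); R,t=E[:3,:3],E[:3,3]; C=-R.T@t
    uv=np.atleast_2d(uv); d=np.linalg.inv(K)@np.c_[uv,np.ones(len(uv))].T; d=R.T@(d*np.array([[1],[-1],[-1]]))
    return (C[:,None]+d*((z-C[2])/d[2]))[:2].T
def comp(mask,box):
    "largest component in box (800x600 px) -> full-res mask"
    x0,y0,x1,y1=[int(v*.64) for v in box]; m=np.zeros(mask.shape,np.uint8); m[y0:y1,x0:x1]=mask[y0:y1,x0:x1]
    n,l,s,_=cv2.connectedComponentsWithStats(m,connectivity=8); return (l==1+s[1:,4].argmax()).astype(np.uint8)
def rect(m,z):
    c=np.argwhere(m)[:,::-1].astype(float); w=back(c,z)*1000
    (cx,cy),(a,b),th=cv2.minAreaRect(w.astype(np.float32))
    if a<b: a,b,th=b,a,th+90
    mu=w.mean(0); e,v=np.linalg.eigh(np.cov(w.T)); v=v[:,1]
    return dict(rc=(round(cx,1),round(cy,1)),size=(round(a,1),round(b,1)),ang=round(th,1),mean=mu.round(1),pca=round(np.degrees(np.arctan2(v[1],v[0])),1),n=len(w))
E
python3 - <<'E'
from h import *
f=np.load("pics/top0.npy"); hsv=cv2.cvtColor(f,cv2.COLOR_RGB2HSV); H,S,V=cv2.split(hsv)
wood=((H>8)&(H<28)&(S>45)&(V>90)).astype(np.uint8); dark=(V<55).astype(np.uint8)
yel=((H>15)&(H<35)&(S>110)&(V>80)).astype(np.uint8)
T=dict(stapler=(150,170,265,255),large=(262,180,372,255),tape=(370,190,480,262),small=(486,178,598,260))
vis=f[:,:,::-1].copy()
for k,b in T.items():
    m=comp(wood,b); cs,_=cv2.findContours(m,0,2); h=np.zeros_like(m); cv2.drawContours(h,[max(cs,key=cv2.contourArea)],-1,1,-1)
    d=comp(((V<75)&(h>0)).astype(np.uint8),b)
    print("tile",k,rect(h,.004)); print("   engr",rect(d,.004)); vis[d>0]=(0,0,255)
O=dict(tape=((135,280,190,328),cv2.inRange(hsv,(12,30,110),(35,255,255))//255,.012),
 small=((250,285,330,325),((yel|((V<45)))).astype(np.uint8),.0075), stapler=((415,295,500,340),(V<50).astype(np.uint8),.025),
 large=((530,285,625,350),(yel|(V<55)).astype(np.uint8),.010))
for k,(b,mk,z) in O.items():
    m=comp(mk,b); print(k,rect(m,z)); vis[m>0]=vis[m>0]//2+np.array([127,0,127],np.uint8)
print("bracket",back([364*.64,330*.64],0))
K,E=cam(); print("cam",-E[:3,:3].T@E[:3,3])
a=f[:,:,::-1]
tl=[cv2.resize(im[y:y+50,x:x+66],(396,300),interpolation=cv2.INTER_NEAREST) for x,y in((155,172),(265,178),(335,180),(72,170)) for im in (a,vis)]
cv2.imwrite("pics/c1.png",np.vstack([np.hstack([tl[0],tl[2]]),np.hstack([tl[4],tl[6]])]))
cv2.imwrite("pics/c2.png",np.vstack([np.hstack([tl[1],tl[3]]),np.hstack([tl[5],tl[7]])]))
E
```

```text
tile stapler {'rc': (598.8, 295.2), 'size': (167.7, 65.1), 'ang': 72.3, 'mean': array([598.5, 295.1]), 'pca': np.float64(72.3), 'n': 1357}
   engr {'rc': (596.6, 296.5), 'size': (119.6, 36.8), 'ang': 68.4, 'mean': array([599.8, 298.1]), 'pca': np.float64(72.5), 'n': 403}
tile large {'rc': (595.0, 99.8), 'size': (167.6, 65.6), 'ang': 78.5, 'mean': array([595. ,  99.6]), 'pca': np.float64(78.2), 'n': 1360}
   engr {'rc': (595.4, 99.2), 'size': (148.9, 31.2), 'ang': 78.5, 'mean': array([593.6,  91.1]), 'pca': np.float64(78.5), 'n': 506}
tile tape {'rc': (580.6, -91.2), 'size': (167.4, 65.9), 'ang': 81.5, 'mean': array([580.4, -91.2]), 'pca': np.float64(81.4), 'n': 1370}
   engr {'rc': (581.7, -92.3), 'size': (53.0, 51.5), 'ang': 91.5, 'mean': array([581.1, -91.1]), 'pca': np.float64(120.9), 'n': 227}
tile small {'rc': (599.8, -301.5), 'size': (167.6, 65.5), 'ang': 73.3, 'mean': array([ 599.8, -301.5]), 'pca': np.float64(72.9), 'n': 1355}
   engr {'rc': (600.2, -302.5), 'size': (115.9, 17.4), 'ang': 72.4, 'mean': array([ 598.2, -308.8]), 'pca': np.float64(73.2), 'n': 224}
tape {'rc': (431.9, 368.2), 'size': (52.3, 52.0), 'ang': 1.5, 'mean': array([431.4, 367.2]), 'pca': np.float64(160.5), 'n': 231}
small {'rc': (431.5, 127.4), 'size': (90.3, 21.9), 'ang': 110.2, 'mean': array([433.8, 125.4]), 'pca': np.float64(109.2), 'n': 184}
stapler {'rc': (414.3, -151.8), 'size': (119.7, 39.8), 'ang': 86.4, 'mean': array([ 413.8, -152.9]), 'pca': np.float64(85.3), 'n': 568}
large {'rc': (425.9, -370.4), 'size': (110.6, 32.2), 'ang': 116.8, 'mean': array([ 425.4, -371.1]), 'pca': np.float64(117.2), 'n': 394}
bracket [[0.39389791 0.00970191]]
cam [ 0.24355022 -0.02196368  1.33540848]
```

View pics/c1.png

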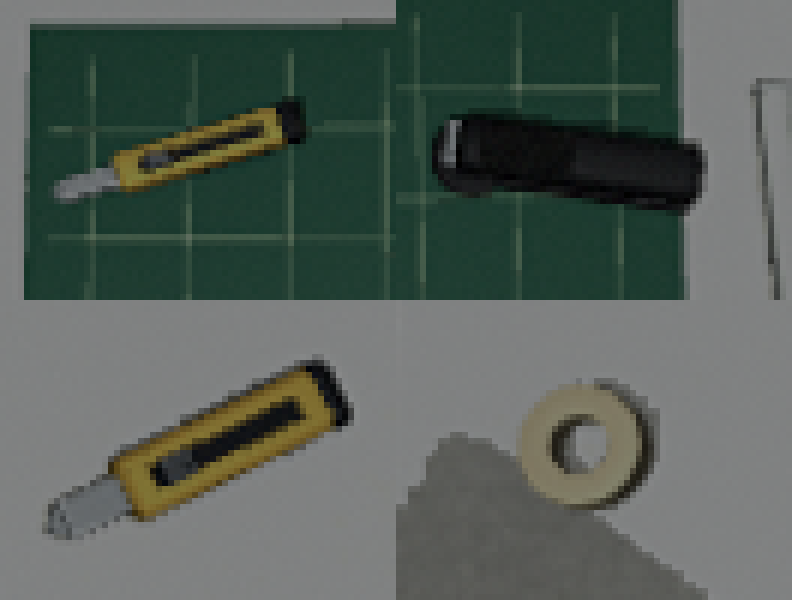

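View pics/c2.png

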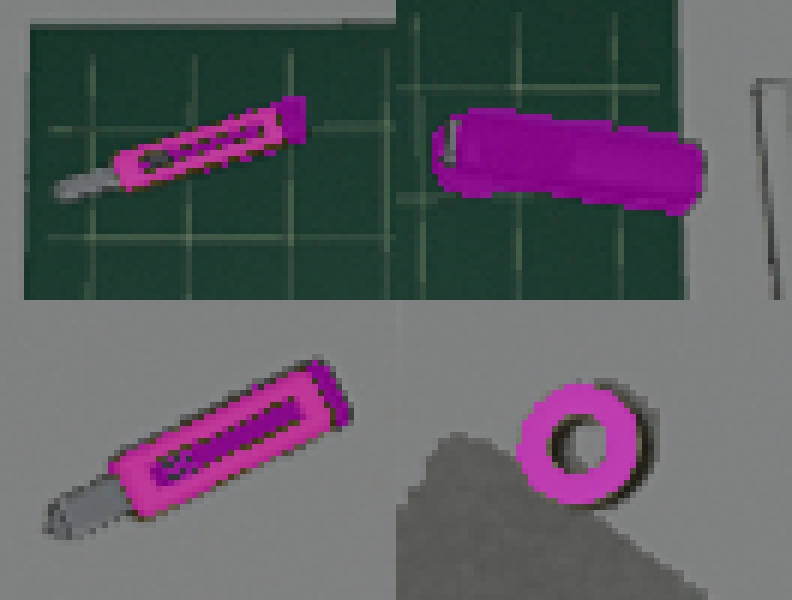

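```bash
python3 - <<'E'
from h import *
def c(o,x,y): return np.array(o)+np.array([x,y])/6-.5*0
L=(335,180);Sm=(155,172);St=(265,178);Tp=(72,170)
for nm,o,p,z in [("L tip",L,(46,225),.01),("L tail top-face mid",L,(335,90),.02),("L body front",L,(122,182),.02),
 ("S tip",Sm,(54,192),.0075),("S tail",Sm,(303,118),.015),("S bodyfront",Sm,(116,172),.0075),
 ("St nose base",St,(434-396,160),.006),("St tail top",St,(703-396,170),.05),("St tail bot",St,(703-396,175),.02),
 ("St edge upper nose",St,(475-396,115),.05),("St edge upper tail",St,(700-396,145),.05),("St edge lower tail",St,(690-396,213),.02),
 ("tape ctr top",Tp,(578-396,444-300),.024)]:
    print(nm,(back(c(o,*p),z)[0]*1000).round(1))
E
```

```text
L tip [ 383.2 -288.3]
L tail top-face mid [ 446.7 -417.3]
L body front [ 402.4 -320.6]
S tip [408.  197.8]
S tail [443.7  85.6]
S bodyfront [417.8 170.1]
St nose base [413.8 -94.6]
St tail top [ 406.8 -210.5]
St tail bot [ 408.3 -214.9]
St edge upper nose [ 428.6 -109.9]
St edge upper tail [ 417.8 -209.1]
St edge lower tail [ 391.  -209.1]
tape ctr top [428.8 362.6]
```

Emit:
carry_out([
  [-1, [0.0125, -0.0568, -0.004], -0.0447],
  [-1, [0.0125, -0.0568, -0.004], -0.0447],
  [-1, [0.0125, -0.0568, -0.004], -0.0447],
  [-1, [0.0125, -0.0568, -0.004], -0.0447],
  [-1, [0.0125, -0.0568, -0.004], -0.0447],
  [-1, [0.0125, -0.0568, -0.004], -0.0447],
  [-1, [0.0125, -0.0568, -0.004], -0.0447],
  [-1, [0.0125, -0.0568, -0.004], -0.0447],
], force=40)

```text
clock: 1.1
tool_pos: [0.329, 0.0439, 0.2163]
orientation: [[0.001, 0.709, 0.705], [0.0, 0.705, -0.709], [-1.0, 0.001, 0.001]]
ft_force: [1.0, 1.0, -0.0]
finger_gap: 1.0
```

Emit:
carry_out([
  [-1, [0.0125, -0.0568, -0.012], -0.0447],
  [-1, [0.0125, -0.0568, -0.012], -0.0447],
  [-1, [0.0125, -0.0568, -0.012], -0.0447],
  [-1, [0.0125, -0.0568, -0.012], -0.0447],
  [-1, [0.0125, -0.0568, -0.012], -0.0447],
  [-1, [0.0125, -0.0568, -0.012], -0.0447],
  [-1, [0.0125, -0.0568, -0.012], -0.0447],
  [-1, [0, 0, 0], 0],
])

```text
clock: 2.1
tool_pos: [0.4165, -0.3556, 0.1304]
orientation: [[-0.001, 0.893, 0.45], [0.0, 0.45, -0.893], [-1.0, -0.001, -0.001]]
ft_force: [-0.9, 0.7, -0.7]
finger_gap: 0.997
```

Emit:
carry_out([
  [-1, [0, 0.0036, -0.04], 0],
  [-1, [0, 0, -0.04], 0],
  [-1, [0, 0, -0.02], 0],
  [-1, [0, 0, -0.011], 0],
  [-1, [0, 0, 0], 0],
  [1, [0, 0, 0], 0],
  [1, [0, 0, 0], 0],
  [1, [0, 0, 0], 0],
])

```text
clock: 3.1
tool_pos: [0.4169, -0.3488, 0.022]
orientation: [[0.001, 0.891, 0.453], [-0.001, 0.453, -0.891], [-1.0, 0.0, 0.001]]
ft_force: [-0.0, -0.5, 2.1]
finger_gap: 0.384
```

Emit:
carry_out([
  [1, [0, 0, 0], 0],
  [1, [0, 0, 0], 0],
])

```text
clock: 3.35
tool_pos: [0.417, -0.3489, 0.0222]
orientation: [[0.001, 0.891, 0.453], [-0.001, 0.453, -0.891], [-1.0, 0.0, 0.002]]
ft_force: [-1.0, 1.0, 6.3]
finger_gap: 0.359
```

Emit:
carry_out([
  [1, [0, 0, 0.03], 0],
  [1, [0, 0, 0.05], 0],
  [1, [0, 0, 0.04], 0],
  [1, [0.0198, 0.0501, 0], -0.0746],
  [1, [0.0198, 0.0501, 0], -0.0746],
  [1, [0.0198, 0.0501, 0], -0.0746],
  [1, [0.0198, 0.0501, 0], -0.0746],
  [1, [0.0198, 0.0501, 0], -0.0746],
])

```text
clock: 4.35
tool_pos: [0.516, -0.0962, 0.1414]
orientation: [[0.0, 0.996, 0.095], [-0.0, 0.095, -0.996], [-1.0, 0.0, 0.0]]
ft_force: [0.5, -0.3, -1.1]
finger_gap: 0.367
```

Emit:
carry_out([
  [1, [0.0198, 0.0501, 0], -0.0746],
  [1, [0.0198, 0.0501, 0], -0.0746],
  [1, [0.0198, 0.0501, 0], -0.0746],
  [1, [0.0198, 0.0501, 0], -0.0746],
  [1, [0, 0, -0.04], 0],
  [1, [0, 0, -0.02], 0],
  [1, [0, 0, 0], 0],
  [1, [0, 0, 0], 0],
])

```text
clock: 5.35
tool_pos: [0.5954, 0.1023, 0.0821]
orientation: [[0.001, 0.98, -0.2], [-0.0, -0.2, -0.98], [-1.0, 0.001, -0.0]]
ft_force: [-0.2, 0.3, -0.2]
finger_gap: 0.361
```

Emit:
carry_out([
  [1, [0, 0, -0.035], 0],
  [1, [0, 0, -0.013], 0],
  [1, [0, 0, -0.007], 0],
  [1, [0, 0, 0], 0],
  [-0.1, [0, 0, 0], 0],
  [-0.1, [0, 0, 0], 0],
  [-0.1, [0, 0, 0], 0],
])

```text
clock: 6.22
tool_pos: [0.5951, 0.1025, 0.0267]
orientation: [[0.001, 0.98, -0.199], [-0.0, -0.199, -0.98], [-1.0, 0.001, -0.0]]
ft_force: [0.5, 0.2, 0.9]
finger_gap: 0.547
```

Emit:
carry_out([
  [-0.1, [0, 0, 0.02], 0],
  [-0.1, [0, 0, 0.04], 0],
  [-0.1, [0, 0, 0.06], 0],
  [-1, [-0.02, 0, 0.05], 0],
  [-1, [-0.05, 0.01, 0], 0],
  [-1, [-0.05, 0.01, 0], 0.085],
  [-1, [-0.05, 0.02, 0], 0.085],
  [-1, [0, 0, 0], 0],
])

```text
clock: 7.22
tool_pos: [0.4211, 0.1435, 0.1963]
orientation: [[-0.002, 1.0, -0.028], [0.0, -0.028, -1.0], [-1.0, -0.002, -0.0]]
ft_force: [0.5, 0.3, -0.2]
finger_gap: 0.999
```

```bash
cat > chk.py <<'E'
import sys; from h import *
# overlay: name, body/outline footprint, tile centre & angle (mm,deg)
def over(f,ctr,ang,L,W,z,col,s=6,o=(0,0),im=None):
    a=np.radians(ang);u=np.array([np.cos(a),np.sin(a)]);v=np.array([-u[1],u[0]])
    P=[np.r_[(np.array(ctr)+i*L/2*u+j*W/2*v)/1000,z/1000] for i,j in((1,1),(1,-1),(-1,-1),(-1,1))]
    q=((proj(P)-np.array(o)+.5)*s).astype(np.int32); cv2.polylines(im,[q],True,col,1)
E
python3 - <<'E'
from chk import *
s=r.get_state(); print(s["clock"],s["tool_pos"],s["finger_gap"])
f=r.grab_frame("top"); np.save("pics/top1.npy",f); o=(165,115)
im=cv2.resize(f[o[1]:o[1]+50,o[0]:o[0]+75,::-1],None,fx=8,fy=8,interpolation=cv2.INTER_NEAREST)
im=cv2.convertScaleAbs(im,alpha=1.5)
over(f,(595,99.8),78.5,150,32,14,(0,0,255),8,o,im)
g=r.grab_frame("scene"); x=cv2.resize(g[200:300,190:310,::-1],(600,500)); 
cv2.imwrite("pics/l1.png",im); 
hsv=cv2.cvtColor(f,cv2.COLOR_RGB2HSV);H,S,V=cv2.split(hsv)
yel=((H>15)&(H<35)&(S>110)&(V>80))
print(rect(comp((yel|(V<55)).astype(np.uint8),(262,180,372,255)),.014))
E
```

```text
7.225 [0.42109586 0.14351106 0.19633549] 0.9986301301362219
{'rc': (590.2, 79.9), 'size': (111.0, 35.1), 'ang': 77.1, 'mean': array([590.4,  80.3]), 'pca': np.float64(77.3), 'n': 437}
```

View pics/l1.png

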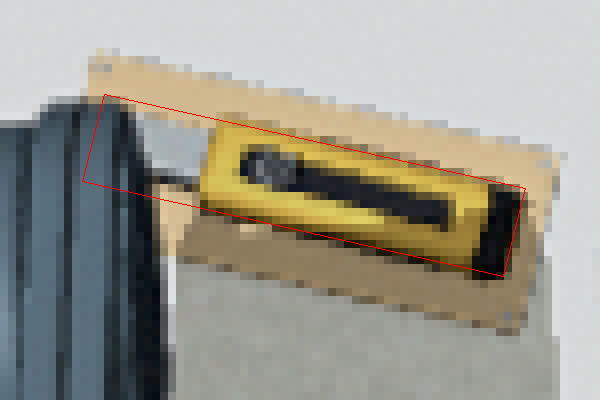

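The large cutter lies on its outline, within about 2 mm. Its body spans (200–520, 120–275) in the crop, matching the red model box. Next is the small cutter.

Emit:
carry_out([
  [-1, [0.005, -0.0015, -0.03], 0.09],
  [-1, [0, 0, -0.04], 0.09],
  [-1, [0, 0, -0.04], 0.09],
  [-1, [0, 0, -0.035], 0.09],
  [-1, [0, 0, -0.02], 0],
  [-1, [0, 0, -0.0115], 0],
  [-1, [0, 0, 0], 0],
  [1, [0, 0, 0], 0],
])

```text
clock: 8.32
tool_pos: [0.4309, 0.1409, 0.0204]
orientation: [[0.002, 0.946, 0.323], [0.0, 0.323, -0.946], [-1.0, 0.001, 0.0]]
ft_force: [-0.2, 0.4, -0.1]
finger_gap: 0.814
```

Emit:
carry_out([
  [1, [0, 0, 0], 0],
  [1, [0, 0, 0], 0],
  [1, [0, 0, 0], 0],
  [1, [0, 0, 0], 0],
  [1, [0, 0, 0], 0],
])

```text
clock: 8.95
tool_pos: [0.4302, 0.1411, 0.0204]
orientation: [[0.001, 0.946, 0.323], [0.0, 0.323, -0.946], [-1.0, 0.001, 0.0]]
ft_force: [-0.8, -0.5, 5.9]
finger_gap: 0.194
```

Emit:
carry_out([
  [1, [0, 0, 0.03], 0],
  [1, [0, 0, 0.05], 0],
  [1, [0, 0, 0.04], 0],
  [1, [0.0188, -0.0494, 0], -0.0695],
  [1, [0.0188, -0.0494, 0], -0.0695],
  [1, [0.0188, -0.0494, 0], -0.0695],
  [1, [0.0188, -0.0494, 0], -0.0695],
  [1, [0.0188, -0.0494, 0], -0.0695],
])

```text
clock: 9.95
tool_pos: [0.5241, -0.1076, 0.1397]
orientation: [[-0.0, 1.0, -0.021], [0.0, -0.021, -1.0], [-1.0, -0.0, -0.0]]
ft_force: [0.1, 0.8, -0.4]
finger_gap: 0.197
```

Emit:
carry_out([
  [1, [0.0188, -0.0494, 0], -0.0695],
  [1, [0.0188, -0.0494, 0], -0.0695],
  [1, [0.0188, -0.0494, 0], -0.0695],
  [1, [0.0186, -0.0494, 0], -0.0695],
  [1, [0, 0, -0.04], 0],
  [1, [0, 0, -0.02], 0],
  [1, [0, 0, 0], 0],
  [1, [0, 0, 0], 0],
])

```text
clock: 10.95
tool_pos: [0.5993, -0.3038, 0.0807]
orientation: [[0.001, 0.956, -0.292], [-0.001, -0.292, -0.956], [-1.0, 0.001, 0.0]]
ft_force: [0.9, 0.3, -0.4]
finger_gap: 0.194
```

Emit:
carry_out([
  [1, [0, 0, -0.035], 0],
  [1, [0, 0, -0.013], 0],
  [1, [0, 0, -0.008], 0],
  [1, [0, 0, 0], 0],
  [0.2, [0, 0, 0], 0],
  [0.2, [0, 0, 0], 0],
  [0.2, [0, 0, 0], 0],
])

```text
clock: 11.82
tool_pos: [0.599, -0.3037, 0.0241]
orientation: [[0.0, 0.956, -0.292], [-0.0, -0.292, -0.956], [-1.0, 0.0, 0.0]]
ft_force: [-0.7, 0.3, -0.1]
finger_gap: 0.396
```

Emit:
carry_out([
  [0.2, [0, 0, 0.02], 0],
  [0, [0, 0, 0.04], 0],
  [-0.1, [0, 0, 0.06], 0],
  [-1, [-0.04, 0.03, 0.03], 0],
  [-1, [-0.045, 0.035, 0], 0.07],
  [-1, [-0.05, 0.035, 0], 0.07],
  [-1, [-0.05, 0.045, 0], 0.07],
  [-1, [0, 0, 0], 0],
])

```text
clock: 12.82
tool_pos: [0.4131, -0.1579, 0.1742]
orientation: [[-0.003, 0.996, -0.085], [0.002, -0.085, -0.996], [-1.0, -0.003, -0.002]]
ft_force: [0.5, -1.1, 0.2]
finger_gap: 1.0
```

```bash
python3 - <<'E'
from chk import *
s=r.get_state(); print(s["clock"],s["tool_pos"],s["orientation"][:,1],s["finger_gap"])
f=r.grab_frame("top"); np.save("pics/top2.npy",f); o=(310,115)
im=cv2.resize(f[o[1]:o[1]+50,o[0]:o[0]+75,::-1],None,fx=8,fy=8,interpolation=cv2.INTER_NEAREST)
im=cv2.convertScaleAbs(im,alpha=1.5)
over(f,(599.8,-301.5),73,118,18,11.5,(0,0,255),8,o,im)
cv2.imwrite("pics/s1.png",im)
hsv=cv2.cvtColor(f,cv2.COLOR_RGB2HSV);H,S,V=cv2.split(hsv)
yel=((H>15)&(H<35)&(S>150)&(V>80))
print(rect(comp((yel|(V<55)).astype(np.uint8),(486,178,598,260)),.0115))
E
```

```text
12.825 [ 0.41312466 -0.15791235  0.17415026] [ 0.9964093  -0.08461254 -0.00303809] 1.00043497196836
{'rc': (594.5, -315.5), 'size': (85.3, 19.4), 'ang': 73.5, 'mean': array([ 594.1, -318.5]), 'pca': np.float64(73.2), 'n': 147}
```

View pics/s1.png

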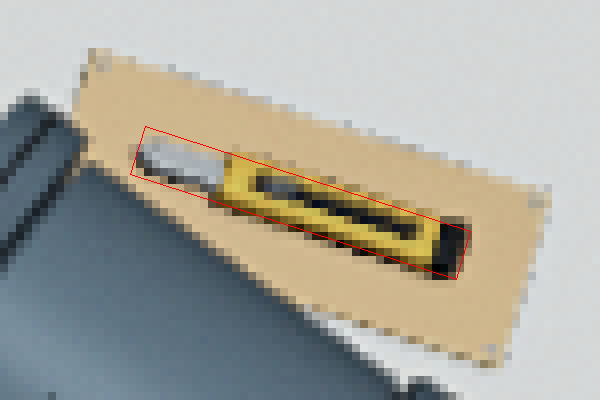

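Small cutter good too: body (220–470, 150–275) matches the model box. Next is the stapler.

Emit:
carry_out([
  [-1, [-0.003, 0.0057, -0.03], -0.01],
  [-1, [0, 0, -0.04], 0],
  [-1, [0, 0, -0.035], 0],
  [-1, [0, 0, -0.02], 0],
  [-1, [0, 0, -0.012], 0],
  [-1, [0, 0, 0], 0],
  [1, [0, 0, 0], 0],
  [1, [0, 0, 0], 0],
], force=50)

```text
clock: 13.88
tool_pos: [0.4151, -0.1566, 0.0377]
orientation: [[0.002, 0.995, -0.096], [-0.001, -0.096, -0.995], [-1.0, 0.002, 0.001]]
ft_force: [-0.1, 0.0, -0.2]
finger_gap: 0.602
```

Emit:
carry_out([
  [1, [0, 0, 0], 0],
  [1, [0, 0, 0], 0],
  [1, [0, 0, 0], 0],
  [1, [0, 0, 0], 0],
])

```text
clock: 14.38
tool_pos: [0.4146, -0.1562, 0.0373]
orientation: [[0.001, 0.995, -0.096], [-0.001, -0.096, -0.995], [-1.0, 0.001, 0.0]]
ft_force: [-1.3, 2.3, 6.5]
finger_gap: 0.289
```

Emit:
carry_out([
  [1, [0, 0, 0.03], 0],
  [1, [0, 0, 0.05], 0],
  [1, [0, 0, 0.04], 0],
  [1, [0.0204, 0.0499, 0], -0.0237],
  [1, [0.0204, 0.0499, 0], -0.0237],
  [1, [0.0204, 0.0499, 0], -0.0237],
  [1, [0.0204, 0.0499, 0], -0.0237],
  [1, [0.0204, 0.0499, 0], -0.0237],
])

```text
clock: 15.38
tool_pos: [0.5165, 0.0952, 0.1564]
orientation: [[-0.001, 0.977, -0.214], [-0.0, -0.214, -0.977], [-1.0, -0.001, 0.0]]
ft_force: [0.9, -0.2, -1.3]
finger_gap: 0.295
```

Emit:
carry_out([
  [1, [0.0204, 0.0499, 0], -0.0237],
  [1, [0.0204, 0.0499, 0], -0.0237],
  [1, [0.0204, 0.0499, 0], -0.0237],
  [1, [0.0201, 0.0495, 0], -0.0237],
  [1, [0, 0, -0.04], 0],
  [1, [0, 0, -0.02], 0],
  [1, [0, 0, 0], 0],
  [1, [0, 0, 0], 0],
])

```text
clock: 16.38
tool_pos: [0.5982, 0.2926, 0.0975]
orientation: [[0.001, 0.952, -0.305], [0.0, -0.305, -0.952], [-1.0, 0.001, -0.001]]
ft_force: [0.7, -0.2, -1.0]
finger_gap: 0.296
```

Emit:
carry_out([
  [1, [0, 0, -0.035], 0],
  [1, [0, 0, -0.013], 0],
  [1, [0, 0, -0.008], 0],
  [1, [0, 0, 0], 0],
  [-0.1, [0, 0, 0], 0],
  [-0.1, [0, 0, 0], 0],
  [-0.1, [0, 0, 0], 0],
])

```text
clock: 17.25
tool_pos: [0.5981, 0.2927, 0.0413]
orientation: [[0.001, 0.952, -0.305], [0.0, -0.305, -0.952], [-1.0, 0.001, -0.0]]
ft_force: [1.0, 0.1, 0.0]
finger_gap: 0.548
```

Emit:
carry_out([
  [-0.1, [0, 0, 0.02], 0],
  [-0.1, [0, 0, 0.04], 0],
  [-0.1, [0, 0, 0.06], 0],
  [-1, [-0.04, 0.015, 0.03], 0],
  [-1, [-0.043, 0.0185, 0], 0],
  [-1, [-0.043, 0.0185, 0], 0],
  [-1, [-0.042, 0.0185, 0], 0],
  [-1, [0, 0, 0], 0],
])

```text
clock: 18.25
tool_pos: [0.4269, 0.3644, 0.1927]
orientation: [[0.001, 0.954, -0.301], [0.001, -0.301, -0.953], [-1.0, 0.0, -0.001]]
ft_force: [0.8, -0.3, 0.7]
finger_gap: 0.999
```

```bash
python3 - <<'E'
from chk import *
s=r.get_state(); print(s["clock"],s["tool_pos"],s["orientation"][:,1],s["finger_gap"])
f=r.grab_frame("top"); np.save("pics/top3.npy",f); o=(95,110)
im=cv2.resize(f[o[1]:o[1]+50,o[0]:o[0]+75,::-1],None,fx=8,fy=8,interpolation=cv2.INTER_NEAREST)
im=cv2.convertScaleAbs(im,alpha=1.7,beta=20)
over(f,(598.8,295.2),72.4,120,26,12,(0,0,255),8,o,im); over(f,(598.8,295.2),72.4,120,26,54,(0,255,0),8,o,im)
cv2.imwrite("pics/st1.png",im)
V=f.max(2); print(rect(comp((V<50).astype(np.uint8),(150,160,265,255)),.029))
E
```

```text
18.25 [0.42691175 0.3644454  0.19267744] [ 9.53500049e-01 -3.01392759e-01  2.46619456e-04] 0.9986044458945775
{'rc': (597.5, 292.6), 'size': (124.7, 37.7), 'ang': 75.0, 'mean': array([597.5, 293.4]), 'pca': np.float64(71.3), 'n': 528}
```

View pics/st1.png

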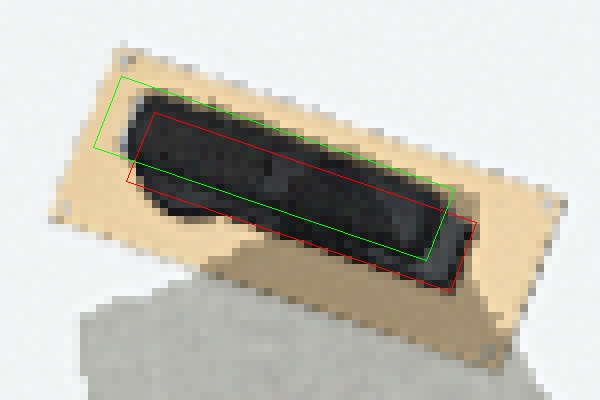

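The stapler sits on its outline: the tail base edge at (462,260) matches the red base model, and the round nose is at the left. Last is the tape.

Emit:
carry_out([
  [-1, [0, 0, -0.05], 0],
  [-1, [0, 0, -0.05], 0],
  [-1, [0, 0, -0.04], 0],
  [-1, [0, 0, -0.025], 0],
  [-1, [0, 0, -0.01], 0],
  [-1, [0, 0, 0], 0],
  [1, [0, 0, 0], 0],
  [1, [0, 0, 0], 0],
], force=35)

```text
clock: 19.3
tool_pos: [0.4308, 0.3636, 0.0175]
orientation: [[0.003, 0.952, -0.305], [0.001, -0.305, -0.952], [-1.0, 0.002, -0.002]]
ft_force: [-0.6, -1.1, 6.1]
finger_gap: 0.647
```

Emit:
carry_out([
  [1, [0, 0, 0], 0],
  [1, [0, 0, 0], 0],
  [1, [0, 0, 0], 0],
])

```text
clock: 19.68
tool_pos: [0.4307, 0.3636, 0.0176]
orientation: [[0.003, 0.953, -0.304], [0.001, -0.304, -0.953], [-1.0, 0.002, -0.002]]
ft_force: [-1.2, -1.0, 5.6]
finger_gap: 0.645
```

Emit:
carry_out([
  [1, [0, 0, 0.03], 0],
  [1, [0, 0, 0.05], 0],
  [1, [0, 0, 0.04], 0],
  [1, [0.0167, -0.0505, 0], 0],
  [1, [0.0167, -0.0505, 0], 0],
  [1, [0.0167, -0.0505, 0], 0],
  [1, [0.0167, -0.0505, 0], 0],
  [1, [0.0167, -0.0505, 0], 0],
])

```text
clock: 20.68
tool_pos: [0.5138, 0.1091, 0.1368]
orientation: [[0.002, 0.953, -0.304], [0.0, -0.304, -0.953], [-1.0, 0.002, -0.001]]
ft_force: [-0.1, 0.9, -0.6]
finger_gap: 0.643
```

Emit:
carry_out([
  [1, [0.0167, -0.0505, 0], 0],
  [1, [0.0167, -0.0505, 0], 0],
  [1, [0.0167, -0.0505, 0], 0],
  [1, [0.0164, -0.0505, 0], 0],
  [1, [0, 0, -0.04], 0],
  [1, [0, 0, -0.02], 0],
  [1, [0, 0, 0], 0],
  [1, [0, 0, 0], 0],
])

```text
clock: 21.68
tool_pos: [0.5805, -0.0915, 0.0771]
orientation: [[0.002, 0.953, -0.304], [-0.001, -0.304, -0.953], [-1.0, 0.002, 0.0]]
ft_force: [0.5, 0.1, 0.9]
finger_gap: 0.647
```

Emit:
carry_out([
  [1, [0, 0, -0.035], 0],
  [1, [0, 0, -0.013], 0],
  [1, [0, 0, -0.0075], 0],
  [1, [0, 0, 0], 0],
  [-0.8, [0, 0, 0], 0],
  [-0.8, [0, 0, 0], 0],
  [-0.8, [0, 0, 0], 0],
])

```text
clock: 22.55
tool_pos: [0.5798, -0.0914, 0.0205]
orientation: [[0.0, 0.952, -0.305], [-0.0, -0.305, -0.952], [-1.0, 0.0, 0.0]]
ft_force: [-0.0, 0.4, 0.7]
finger_gap: 0.902
```

Emit:
carry_out([
  [-0.8, [0, 0, 0.02], 0],
  [-0.8, [0, 0, 0.04], 0],
  [-0.8, [0, 0, 0.06], 0],
  [-0.8, [-0.02, 0, 0.05], 0],
  [-0.8, [-0.05, -0.02, 0.02], 0],
  [-0.8, [-0.05, -0.03, 0.02], 0],
  [-0.8, [-0.05, -0.03, 0], 0],
  [-0.8, [-0.04, -0.04, 0], 0],
])

```text
clock: 23.55
tool_pos: [0.368, -0.2115, 0.2309]
orientation: [[0.001, 0.953, -0.304], [-0.001, -0.304, -0.953], [-1.0, 0.001, 0.001]]
ft_force: [0.2, -0.8, -0.3]
finger_gap: 0.903
```

Emit:
carry_out([
  [-0.8, [-0.02, -0.055, 0], 0],
  [-0.8, [-0.02, -0.055, 0], 0],
  [-0.8, [-0.02, -0.055, 0], 0],
  [-0.8, [-0.02, -0.05, 0], 0],
  [-0.8, [0, 0, 0], 0],
  [-0.8, [0, 0, 0], 0],
])

```text
clock: 24.3
tool_pos: [0.2896, -0.4258, 0.23]
orientation: [[-0.0, 0.952, -0.306], [0.001, -0.306, -0.952], [-1.0, -0.001, -0.001]]
ft_force: [-0.2, 0.5, 0.9]
finger_gap: 0.902
```

```bash
python3 - <<'E'
from chk import *
s=r.get_state(); print(s["clock"],s["tool_pos"],s["finger_gap"])
f=r.grab_frame("top"); np.save("pics/top4.npy",f); f0=np.load("pics/top0.npy")
b=lambda g:cv2.convertScaleAbs(cv2.resize(g[100:240,60:400,::-1],(800,329),interpolation=cv2.INTER_CUBIC),alpha=1.5)
cv2.imwrite("pics/fin.png",b(f))
g=r.grab_frame("scene"); cv2.imwrite("pics/fins.png",cv2.resize(g[150:350,100:356,::-1],(768,600),interpolation=cv2.INTER_CUBIC))
hsv=cv2.cvtColor(f,cv2.COLOR_RGB2HSV);H,S,V=cv2.split(hsv)
k=slice(190,225),slice(218,250)
print("bracket diff",np.abs(f[k].astype(int)-f0[k]).mean(), "shift",cv2.phaseCorrelate(f0[k][...,0].astype(float),f[k][...,0].astype(float)))
E
```

```text
24.3 [ 0.28956651 -0.42577325  0.22996427] 0.9020824600057218
bracket diff 9.749702380952382 shift ((-0.13096999564918477, -0.2315090951531822), 0.8906998469966833)
```

View pics/fin.png

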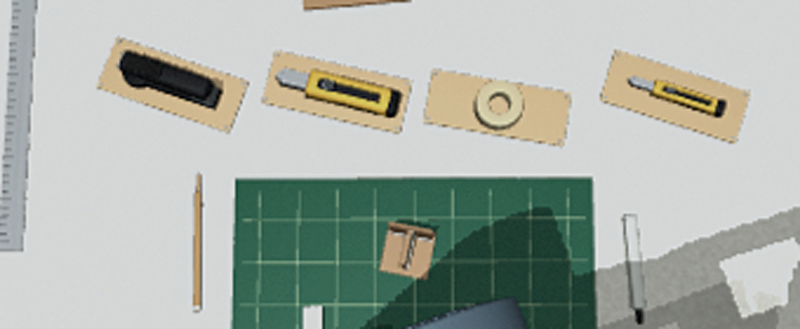

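View pics/fins.png

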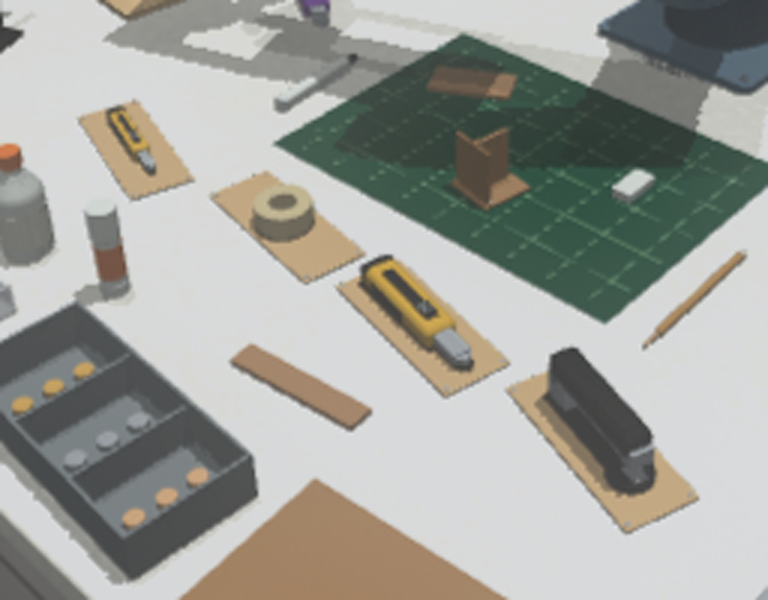

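All four tools lie on their tiles with no outline showing, noses pointing the right way, and the bracket is unmoved. I'll check the tape centre numerically, then hand in.

```bash
python3 - <<'E'
from chk import *
f=np.load("pics/top4.npy"); hsv=cv2.cvtColor(f,cv2.COLOR_RGB2HSV);H,S,V=cv2.split(hsv)
x,y=int(60+499*.425),int(100+104*.425); print(hsv[y-8:y+9:2,x].tolist(), hsv[y,x+30].tolist())
m=comp(((S<75)&(V>110)&(H>12)&(H<40)&(S>25)).astype(np.uint8),(400,200,450,250)); print("tape",rect(m,.028))
yel=((H>15)&(H<35)&(S>150)&(V>80))
print("large body",rect(comp((yel|(V<50)).astype(np.uint8),(262,180,372,255)),.014),"expect 591.1 80.7")
E
```

```text
[[23, 56, 140], [26, 49, 145], [23, 71, 47], [19, 77, 142], [19, 75, 139], [19, 77, 139], [20, 70, 123], [24, 53, 140], [28, 44, 144]] [20, 6, 124]
tape {'rc': (590.5, -87.9), 'size': (75.6, 53.8), 'ang': 24.2, 'mean': array([582.4, -90.6]), 'pca': np.float64(-138.5), 'n': 248}
large body {'rc': (589.6, 80.0), 'size': (109.4, 33.1), 'ang': 77.6, 'mean': array([590.5,  78.8]), 'pca': np.float64(77.9), 'n': 312} expect 591.1 80.7
```

```bash
python3 -c "
from plant import r
print(r.job_done(), r.get_state()['clock'])"
```

```text
the job is handed in; nothing more can be done
the job is handed in; nothing more can be done
```

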